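# Clamp the leaded panel on the assembly board

### The arm

A 6-joint arm with a two-finger parallel gripper is mounted at the origin on the work surface. World frame = base frame: x ahead of the robot, y to its left, z up, the work surface at z = 0. Lengths are in mm, angles in rad, forces in N, time in s.
With the tool pointing down it reaches from about 300 to 750 mm from the base axis. Payload 8.5 kg.
Tool frame: the origin (TCP) lies midway between the tips of the shut fingers; the grasp point (between the pads) lies 19 mm behind it (manip.tcp_to_grasp is the distance from the TCP to the grasp point, in mm); z points along the fingers, y is the direction in which the jaws open and shut (so a half turn about z gives the same grasp; the last joint's range is limited). The gripper opens to 85 mm and grips with 20 to 120 N. Pads are 22 mm wide; open, the fingers measure 114 mm over their backs; the gripper's body (76 mm by 85 mm) begins 54 mm behind the grasp point. The pads swing forward as they close: fully open they stand 13 mm farther back than shut.
Start: joints at [-1.377, 0.381, 1.297, -0, 1.464, -0.215], TCP at [218.622, -504.663, 231.322] pointing down, gripper open.
Joint ranges: [-3.11, 3.11], [-0.89, 2.33], [0.22, 2.48], [-1.42, 4.56], [0.17, 2.85], [-2.88, 2.88]. Speed limits (rad/s): [2.39, 2.39, 3.14, 3.14, 3.14, 3.14].

### API

Orientations are given as a rotation vector (axis times angle).
In Python, from rig import monitor, read_camera, camera_info, job, manip gives the robot as it stands. The module is installed in compiled form; this text tells all that it offers.
- The arm moves only by the tool arm_command, never from a script. Its argument "plan" is a list of rows, each a list of 3 entries, a list of its own where there are three numbers: the turn, a rotation vector about the tool's x, y, z in rad, then the shift along the tool's x, y, z in m, then the closure, from 0 (fully open) to 1 (shut). In form: [[[rx, ry, rz], [x, y, z], grip], ...]. A call has 1 to 12 rows; each row shifts and turns the commanded pose from where the row before left it, along the tool's axes as they then stand; what a row does not reach is not made up. A row lasts 1/8 s, in which the tool goes at most 62.5 mm and 10.7 degrees, less where a joint would pass 70% of its speed; a pose out of reach is approached as far as the arm can. A call with a gripper value outside its range is refused whole. The fingers move at their own pace and stop on an object; "squeeze" is the grip in N (left out, the last holds). Time passes only in rows, so rows that do not move let the fingers close. It gives the time, the measured TCP pose, the force and the opening at its end, in the units of the state.
- monitor.state(): the state, without advancing time (a new reading comes with each control period).
- read_camera(name): name is "side" or "top"; returns the picture (384x512x3 uint8, red, green, blue); there is no depth.
- camera_info(name): a dict with "vfov" (degrees; the focal length in pixels is half the picture's height over the tangent of half this angle, whatever the lens; pixels are square), "cx", "cy" (the principal point, pixels), "k1" (the pictures are not rectified: a ray, as slopes to the right and down, at radius r is drawn at 1 + k1 r^2 times it, then the intrinsics apply), "rvec" (rotation vector, rad) and "tvec" (3), from world to camera coordinates, as OpenCV has them. Camera axes: x right, y down, z forward; pixel columns grow to the right and rows downward; lengths in mm; the calibration is good to about 2 mm. A picture is of the moment at which its call begins. camera_info takes no time and is no camera call.
- job.finish_job(): hands the job in, once; it reports no verdict.
The state is a dict: "time": time; "q": joint angles; "joint_vel": joint speeds; "tau": joint torques, N m; "eef_pos": TCP position; "tool_rot": TCP orientation; "ft_force": force on the tool from outside, world axes, zero at the start; "moment": the same for the moment, N m; "opening": finger opening in mm.
Only numpy, scipy, OpenCV 4.12 (cv2) and the standard library are available. Lean on these libraries where they do the work, as an engineer would, in place of code of your own. Each camera call takes 0.05 s, during which the arm holds its last target.

### The job

Get the leaded panel ready for soldering: with a fingertip, push the handles of the two cam clamps round, clockwise seen from above, until both cams bear firmly on its zinc edge and hold the panel flush along the long fence. Let go and leave both clamps tight; lift nothing, keep the panel flat on the board, and leave the other things where they are.

Things in the scene. Friction and masses are not known exactly. Their poses are not given: they have to be found in the camera images.
- board: Plywood assembly board, fixed, 440 x 700 x 18 mm, top face 18 mm above the bench. Origin: centre of its underside; x from the robot side towards the fence, y left along the board. An aluminium track is let in along y, flush, 54 mm to the robot's side of the centre.
- fence: L-shaped softwood fence fixed on the board, 22 mm tall (top 40 mm above the bench): a long batten 30 x 480 mm on the side away from the robot, and a short leg 28 mm wide reaching 111 mm towards the robot near its right (-y) end. Origin: centre of the long batten's underside, 18 mm above the bench; axes as the board's. The face that the panel must meet is at x = -15 mm.
- panel: Leaded glass panel, loose, 150 mm (x) by 360 mm (y), in a zinc border 10 mm thick; about 0.8 kg. Lies flat on the board between the cams and the fence, its far long edge a few mm short of the long fence, perhaps a little askew. Origin: centre of its underside; x towards the fence.
- panel_far_left (a point): Left end of the panel's far long edge (corner nearest the fence, +y end), mid-thickness.
- panel_far_right (a point): Right end of the panel's far long edge (-y end), mid-thickness.
- clamp_left: Left cam clamp (larger y): dark hardwood disc 56 mm across with a straight handle, one piece 20 mm thick (wood 21 to 41 mm above the bench, nut on the bolt to 53 mm), on a fixed upright bolt and 36 mm square washer. Origin: bolt axis at the board's top, 18 mm above the bench; x towards the fence, y left along the track. The disc's centre is 14 mm off the bolt, so its reach to the fence varies 21 to 42 mm.
- cam_left (a joint): Turn of the left cam, rad: 0 = fully open (stop), 2.094 = greatest reach (stop). Grows clockwise from above, which tightens. Handle direction, anticlockwise from the clamp's x axis: 220 degrees minus this. Starts at 0 to 0.55; 0.12 N m friction, stays where left. Meets the seated panel near 1.65 to 1.85 and then stiffens: about 5 to 20 N at the handle's outer part when properly tight.
- left_tip (a point): Centre of the rounded end of the left clamp's handle, at the outer face, 100 mm from the bolt axis, 31 mm above the bench (mid-thickness of the wood). The handle is 18 mm wide (rounded end 22 mm) and runs straight from the bolt to here. The point's axes turn with the cam.
- clamp_right: Right cam clamp (smaller y): dark hardwood disc 56 mm across with a straight handle, one piece 20 mm thick (wood 21 to 41 mm above the bench, nut on the bolt to 53 mm), on a fixed upright bolt and 36 mm square washer. Origin: bolt axis at the board's top, 18 mm above the bench; x towards the fence, y left along the track. The disc's centre is 14 mm off the bolt, so its reach to the fence varies 21 to 42 mm.
- cam_right (a joint): Turn of the right cam, rad: 0 = fully open (stop), 2.094 = greatest reach (stop). Grows clockwise from above, which tightens. Handle direction, anticlockwise from the clamp's x axis: 220 degrees minus this. Starts at 0 to 0.55; 0.12 N m friction, stays where left. Meets the seated panel near 1.65 to 1.85 and then stiffens: about 5 to 20 N at the handle's outer part when properly tight.
- right_tip (a point): Centre of the rounded end of the right clamp's handle, at the outer face, 100 mm from the bolt axis, 31 mm above the bench (mid-thickness of the wood). The handle is 18 mm wide (rounded end 22 mm) and runs straight from the bolt to here. The point's axes turn with the cam.
- spool: Solder spool, white, 54 mm across, 48 mm tall; loose bystander. Origin: centre of its underside.
- tin: Low round flux tin, 54 mm across, 17 mm tall, near the middle of the board's robot-side edge; loose bystander. Origin: centre of its underside.
- flux_jar: Glass jar 72 mm across with a flux brush standing in it, 138 mm tall; loose bystander. Origin: centre of its underside.
- sponge_tray: Steel tray 75 x 60 mm with a yellow sponge and a wire rest, 62 mm tall; loose bystander. Origin: centre of its underside.
- pliers: Pliers lying flat, 150 mm long, 12 mm thick; loose bystander. Origin: at the pivot, underside.
- jar_lid: Red jar lid on the bench, 72 mm across, 14 mm tall; loose bystander. Origin: centre of its underside.
- patina: White plastic bottle on the bench, 52 mm across, 110 mm tall; loose bystander. Origin: centre of its underside.

How it is judged:
By the outcome, as a careful person would: the job done as asked, in the order asked, and still so for the second after the job is handed in, with the robot touching nothing.
It also fails if it takes over 67 s, if anything falls off the work surface, if the arm or the gripper's body presses on something with over 40 N, if the wrist force passes 120 N, or if a joint passes its speed limit or range.

## Working session

There is one attempt and no reset: what is moved stays moved. The work goes in short steps, Python scripts to look and compute and a tool call to move; the robot and the scene stay as the last step left them, time stands still between calls to the robot, and variables do not carry over. Pictures are saved under pics/ and viewed, and the job is handed in when it is done.

Besides the shell and the picture viewer there is one more tool, called after "Request:" by a JSON object that holds its "name" and its "arguments". arm_command: Moves the arm, as the interface text tells. Its arguments: {"type":"object","properties":{"plan":{"type":"array"},"squeeze":{"type":"number"}},"required":["plan"]}

```bash
mkdir -p pics; python3 - <<'E'
from rig import monitor, read_camera, camera_info, manip
import cv2
for n in("top","side"):
    cv2.imwrite(f"pics/{n}0.png",read_camera(n)[:,:,::-1]); print(camera_info(n))
s=monitor.state(); print(s)
E
```

```text
{'vfov': 45.19392649194343, 'cx': 256.2837878859434, 'cy': 190.0116539967955, 'k1': -0.17602004700094506, 'rvec': array([ 2.17408329, -2.18169146,  0.06697743]), 'tvec': array([  -3.85201852,  593.59970172, 1673.79618446])}
{'vfov': 49.97349865111907, 'cx': 246.91129977018517, 'cy': 180.0948252714076, 'k1': -0.0026794225462008726, 'rvec': array([ 0.57255865, -2.7799354 ,  1.03340225]), 'tvec': array([ 532.99265911,  213.80433562, 1129.8121373 ])}
{'time': 0.1, 'q': array([-1.37727931e+00,  3.81107977e-01,  1.29817374e+00, -2.10323574e-05,
        1.46362782e+00, -2.15286576e-01]), 'joint_vel': array([ 0.00060926, -0.0015129 , -0.00184489,  0.00158564,  0.00081313,
        0.0009975 ]), 'tau': array([ 3.96964402e-03, -4.49220729e+01, -2.31655294e+01, -1.77074007e-04,
        3.64104548e-03, -4.31552309e-06]), 'eef_pos': array([ 218.57663186, -504.40083241,  230.78840391]), 'tool_rot': array([-3.07490248e+00, -6.37421166e-01,  1.03241606e-05]), 'ft_force': array([ 0.87381413,  0.20535597, -0.29243157]), 'moment': array([ 0.02898345, -0.06475131, -0.00794026]), 'opening': 85.70301903590001}
```

View pics/top0.png

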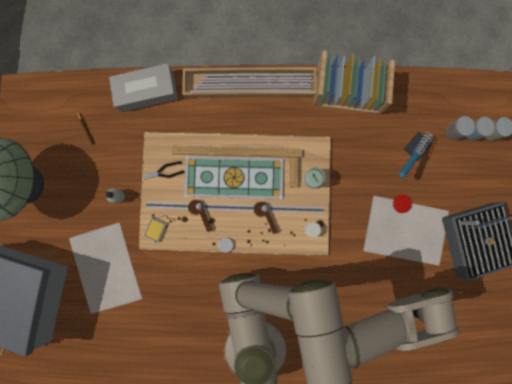

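View pics/side0.png

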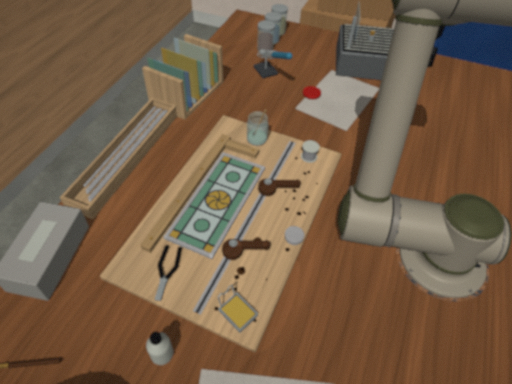

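The top view shows both clamps (bolts near (196,207) and (262,209)), with their handles pointing down and to the right. The tin is at (226,244) and the spool at (314,229). I'll zoom in and measure.

```bash
cat > h.py <<'E'
import numpy as np, cv2
from rig import camera_info
def K(n):
    c=camera_info(n); f=192/np.tan(np.radians(c['vfov'])/2)
    return c,f,cv2.Rodrigues(c['rvec'])[0],np.array(c['tvec']).ravel()
def ray(n,p,z):
    c,f,R,t=K(n); d=np.array([(p[0]-c['cx'])/f,(p[1]-c['cy'])/f]); u=d.copy()
    for _ in range(20): u=d/(1+c['k1']*(u@u))
    v=R.T@np.array([u[0],u[1],1]); o=-R.T@t
    return o+v*(z-o[2])/v[2]
def proj(n,P):
    c,f,R,t=K(n); q=R@np.array(P,float)+t; u=q[:2]/q[2]; u=u*(1+c['k1']*(u@u))
    return u*f+[c['cx'],c['cy']]
E
python3 - <<'E'
from h import *
a=cv2.imread("pics/top0.png")
cv2.imwrite("pics/topz.png",cv2.resize(a[125:260,135:335],None,fx=4,fy=4,interpolation=cv2.INTER_CUBIC))
b=cv2.imread("pics/side0.png")
cv2.imwrite("pics/sidez.png",cv2.resize(b[110:310,140:340],None,fx=3,fy=3,interpolation=cv2.INTER_CUBIC))
for n,im in(("top",a),("side",b)):
    hsv=cv2.cvtColor(im,cv2.COLOR_BGR2HSV)
    m=((im.max(2)<95)).astype(np.uint8)
    x0,y0,x1,y1=(180,195,290,240) if n=="top" else (215,170,305,265)
    k=np.zeros_like(m);k[y0:y1,x0:x1]=m[y0:y1,x0:x1]
    N,l,s,c=cv2.connectedComponentsWithStats(k)
    for i in range(1,N):
        if s[i,4]>60: print(n,s[i],c[i],ray(n,c[i],41))
E
```

```text
top [187 200  27  31 308] [201.62987013 213.16558442] [508.52197352 192.86971319  41.        ]
top [247 202  32  31 276] [265.54347826 214.10144928] [504.56345435 -39.42737639  41.        ]
side [223 170  77  95 966] [256.11180124 221.19151139] [502.23389516 116.93797353  41.        ]
```

View pics/topz.png

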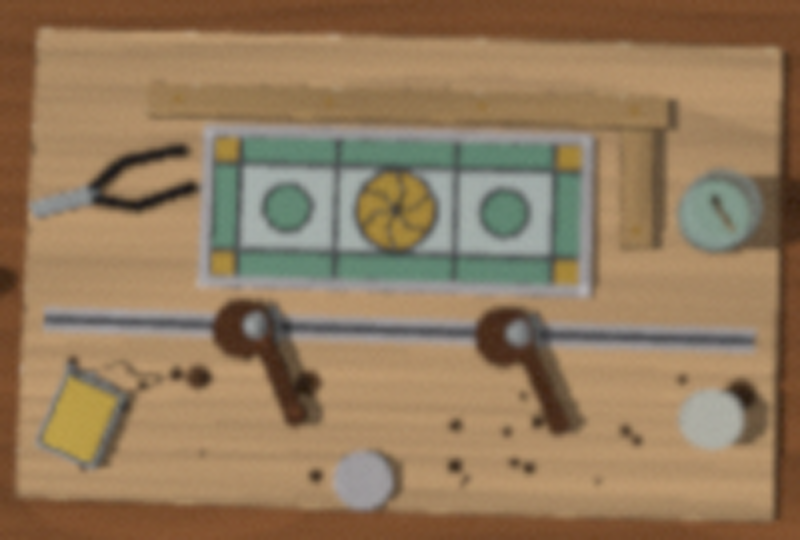

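View pics/sidez.png

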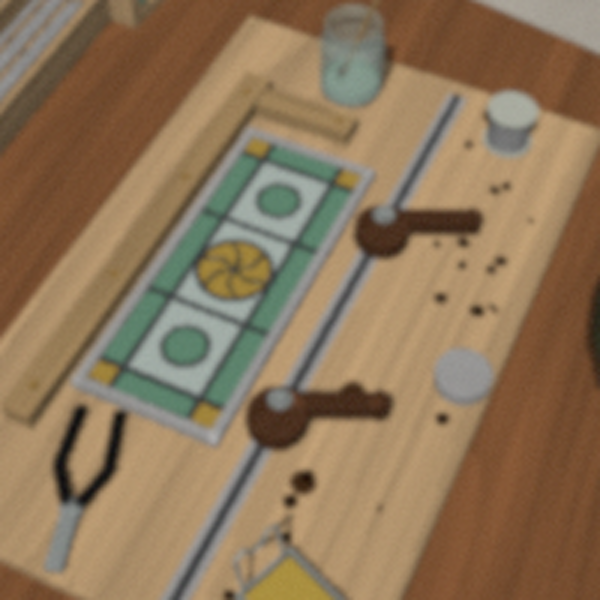

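```bash
python3 - <<'E'
from h import *
zt=lambda x,y:((x+.5)/4-.5+135,(y+.5)/4-.5+125)
zs=lambda x,y:((x+.5)/3-.5+140,(y+.5)/3-.5+110)
T=dict(Lbolt=(257,323,53),Ltip=(296,422,41),Rbolt=(519,332,53),Rtip=(563,431,41),Ldisc=(240,330,41),Rdisc=(502,337,41),tin=(365,480,17+18),spool=(712,418,66),pFL=(207,128,28),pFR=(592,137,28),pNL=(198,285,28),pNR=(588,296,28),fL=(150,117,40),fR=(620,128,40),b1=(37,28,18),b2=(783,48,18),b3=(777,518,18),b4=(17,495,18))
S=dict(Lbolt=(281,398,53),Ltip=(388,405,41),Rbolt=(385,214,53),Rtip=(478,221,41),tin=(464,375,35),spool=(512,108,66),pFL=(75,382,28),pFR=(253,130,28),pNL=(216,442,28),pNR=(373,172,28))
for k,v in T.items():
    print(k,ray("top",zt(*v[:2]),v[2]).round(0)[:2], ray("side",zs(*S[k][:2]),v[2]).round(0)[:2] if k in S else "")
E
```

```text
Lbolt [536. 201.] [529. 212.]
Ltip [447. 167.] [442. 174.]
Rbolt [528. -35.] [522. -24.]
Rtip [438. -75.] [436. -63.]
Ldisc [531. 219.] 
Rdisc [524. -20.] 
tin [394. 105.] [391. 113.]
spool [ 450. -207.] [ 448. -206.]
pFL [718. 253.] [715. 257.]
pFR [ 708. -103.] [702. -99.]
pNL [573. 260.] [570. 262.]
pNR [561. -99.] [560. -94.]
fL [727. 304.] 
fR [ 714. -129.] 
b1 [817. 419.] 
b2 [ 793. -283.] 
b3 [ 357. -271.] 
b4 [378. 431.]
```

```bash
python3 - <<'E'
from h import *
P=dict(Lb=(536,201,53),Lt=(447,167,41),Rb=(528,-35,53),Rt=(438,-75,41),tin=(394,105,35),sp=(450,-207,66),pFL=(718,253,28),pFR=(708,-103,28),pNL=(573,260,28),pNR=(561,-99,28),b3=(357,-271,18),b4=(378,431,18),b2=(793,-283,18),b1=(817,419,18))
for n,z,ox,oy in(("top",4,135,125),("side",3,140,110)):
    a=cv2.imread(f"pics/{n}0.png")
    if n=="side": ox,oy,w,h=90,100,260,260
    else: w,h=200,135
    z=3 if n=="top" else 2.3
    im=cv2.resize(a[oy:oy+h,ox:ox+w],None,fx=z,fy=z,interpolation=cv2.INTER_CUBIC)
    for k,v in P.items():
        p=proj(n,v); q=tuple(int(round((p[i]+.5-(ox,oy)[i])*z-.5)) for i in(0,1)); cv2.drawMarker(im,q,(0,0,255),0,9,1)
    cv2.imwrite(f"pics/{n}chk.png",im)
E
```

```text
(no output)
```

View pics/sidechk.png

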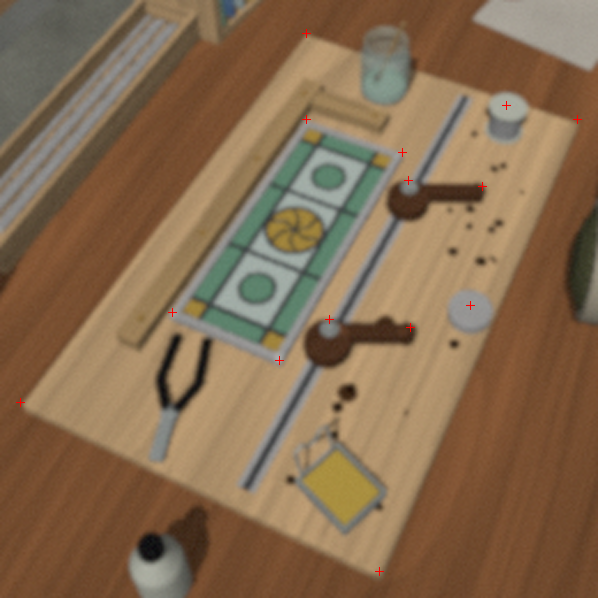

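View pics/topchk.png

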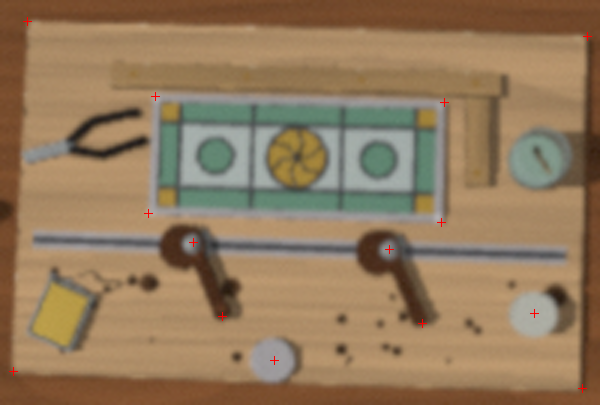

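The top view gives consistent sizes: board 702×439, and both bolts sit on the track line. In the side view, raised points land about 5 mm off. I'll trust the top view and check it against the tool once it's nearby. First I'll move with closed fingers to the trailing side of the left handle.

Request:
{"name": "arm_command", "arguments": {"plan": [[[0,0,0],[0.035,-0.035,0],1],[[0,0,0],[0.035,-0.035,0],1],[[0,0,0],[0.035,-0.035,0],1],[[0,0,0],[0.035,-0.035,0],1],[[0,0,0],[0.035,-0.035,0],1],[[0,0,0],[0.035,-0.035,0],1],[[0,0,0],[0.035,-0.035,0],1],[[0,0,0],[0.035,-0.035,0],1],[[0,0,0],[0.035,-0.035,0],1],[[0,0,0],[0.035,-0.035,0],1],[[0,0,0],[0.035,-0.035,0],1],[[0,0,0],[0.035,-0.035,0],1]]}}

```text
time: 1.6
eef_pos: [437.3, 49.3, 231.2]
tool_rot: [3.076, 0.638, -0.0]
ft_force: [0.6, -0.3, 0.7]
opening: 0.1
```

Request:
{"name": "arm_command", "arguments": {"plan": [[[0,0,0],[0.035,-0.035,0],1],[[0,0,0],[0.035,-0.035,0],1],[[0,0,-0.17],[0,0,0.015],1],[[0,0,-0.17],[0,0,0.015],1],[[0,0,-0.17],[0,0,0.015],1],[[0,0,-0.17],[0,0,0.015],1],[[0,0,-0.17],[0,0,0.015],1],[[0,0,-0.17],[0,0,0.015],1],[[0,0,-0.17],[0,0,0.015],1],[[0,0,-0.17],[0,0,0.015],1],[[0,0,-0.17],[0,0,0.015],1],[[0,0,0],[0,0,0],1]]}}

```text
time: 3.1
eef_pos: [472.8, 139.7, 95.5]
tool_rot: [-1.778, -2.587, 0.002]
ft_force: [0.3, 0.1, -0.1]
opening: -0.1
```

```bash
cat > look.py <<'E'
import sys
from h import *
from rig import monitor, read_camera
s=monitor.state(); P=s['eef_pos']; R=cv2.Rodrigues(s['tool_rot'])[0]
print(s['time'],P.round(1),'yaw',np.degrees(np.arctan2(R[1,0],R[0,0])).round(1),'tilt',R[:,2].round(3),s['ft_force'].round(2),s['moment'].round(2),s['opening'].round(1))
t=sys.argv[1]
for n,(ox,oy,w,h,z) in dict(top=(135,125,200,135,4),side=(140,110,200,200,3)).items():
    a=read_camera(n)[:,:,::-1].copy(); cv2.imwrite(f"pics/{n}_{t}_raw.png",a)
    im=cv2.resize(a[oy:oy+h,ox:ox+w],None,fx=z,fy=z,interpolation=cv2.INTER_CUBIC)
    p=proj(n,P); q=tuple(int(round((p[i]+.5-(ox,oy)[i])*z-.5)) for i in(0,1)); cv2.drawMarker(im,q,(0,0,255),0,12,1); print(n,q)
    cv2.imwrite(f"pics/{n}_{t}.png",im)
E
python3 look.py a
```

```text
Traceback (most recent call last):
  File "look.py", line 5, in <module>
    print(s['time'],P.round(1),'yaw',np.degrees(np.arctan2(R[1,0],R[0,0])).round(1),'tilt',R[:,2].round(3),s['ft_force'].round(2),s['moment'].round(2),s['opening'].round(1))
                                                                                                                                                       ^^^^^^^^^^^^^^^^^^
AttributeError: 'float' object has no attribute 'round'
```

```bash
sed -i "s/,s\['opening'\].round(1)//" look.py; python3 look.py a
```

```text
3.1 [472.8 139.7  95.5] yaw 111.0 tilt [-0.003 -0.    -1.   ] [ 0.28  0.09 -0.07] [-0.04  0.02  0.02]
top (320, 393)
side (373, 330)
```

View pics/top_a.png

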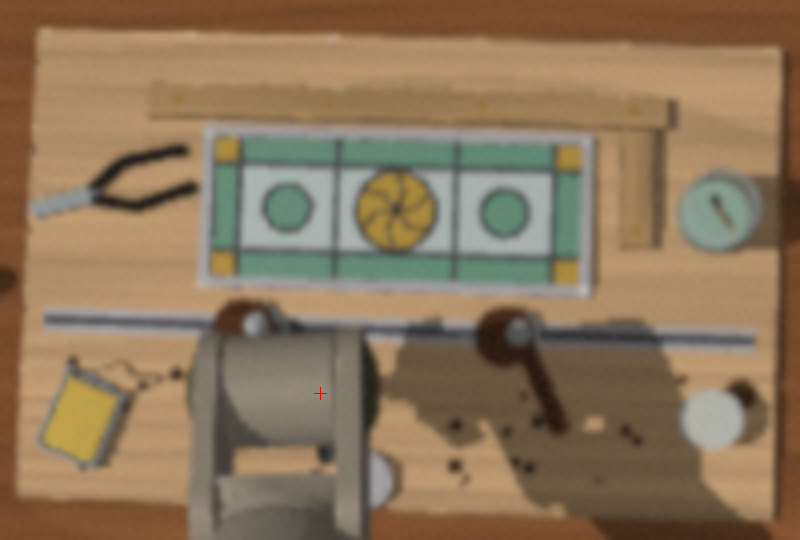

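View pics/side_a.png

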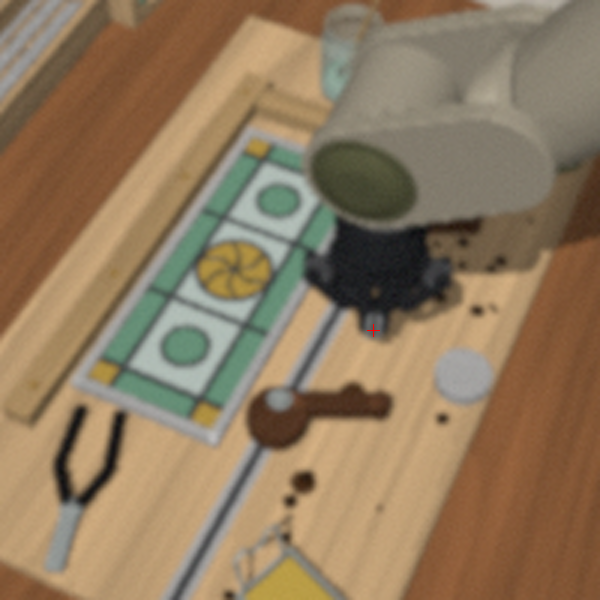

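The side view shows the fingertips at about (373,333), within 5 zoomed pixels of the projection and offset the same way as the other points. That supports the top-view positions. The fingers sit clear on the trailing side of the left handle, so I'll lower.

Request:
{"name": "arm_command", "arguments": {"plan": [[[0,0,0],[0,0,0.025],1],[[0,0,0],[0,0,0.025],1],[[0,0,0],[0,0,0.012],1],[[0,0,0],[0,0,0.005],1],[[0,0,0],[0,0,0],1]]}}

```text
time: 3.82
eef_pos: [473.8, 139.8, 29.7]
tool_rot: [1.778, 2.589, 0.001]
ft_force: [-0.0, 0.2, -0.1]
opening: -0.3
```

Request:
{"name": "arm_command", "arguments": {"plan": [[[0,0,0],[0.006,0,0],1],[[0,0,0],[0.005,0,0],1],[[0,0,0],[0.004,0,0],1],[[0,0,0],[0.003,0,0],1]]}}

```text
time: 4.32
eef_pos: [467.0, 156.7, 29.5]
tool_rot: [1.777, 2.59, -0.0]
ft_force: [0.5, -2.0, 0.9]
opening: 0.0
```

```bash
python3 look.py b
```

```text
4.325 [467.  156.7  29.5] yaw 111.1 tilt [ 0. -0. -1.] [ 0.51 -1.97  0.92] [-0.28 -0.05  0.02]
top (309, 400)
side (368, 388)
```

View pics/side_b.png

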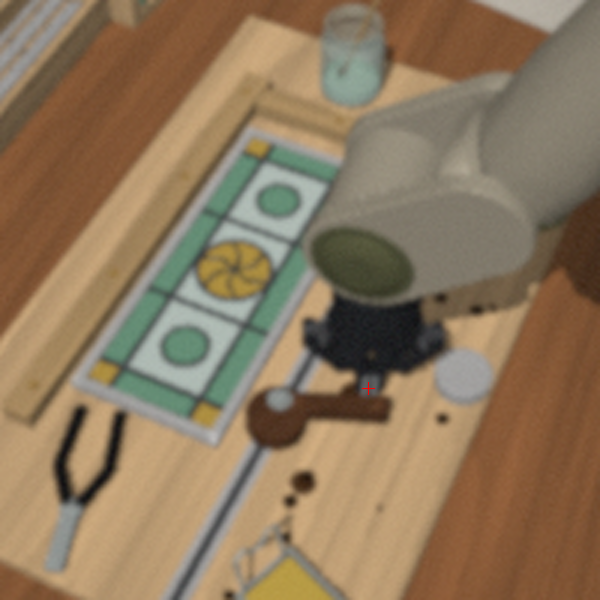

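Contact at about 2 N, which matches the cam friction. Now I'll swing along an arc about the bolt.

Request:
{"name": "arm_command", "arguments": {"plan": [[[0,0,0.12],[0.0097,-0.0014,0],1],[[0,0,0.12],[0.0097,-0.0014,0],1],[[0,0,0.12],[0.0097,-0.0014,0],1],[[0,0,0.12],[0.0097,-0.0014,0],1]]}}

```text
time: 4.92
eef_pos: [454.1, 193.3, 29.2]
tool_rot: [-2.346, -2.089, 0.001]
ft_force: [-0.1, -2.7, 0.8]
opening: 0.1
```

```bash
cat > st.py <<'E'
from h import *
from rig import monitor
import sys
b=np.array(eval(sys.argv[1]),float)
s=monitor.state(); P=s['eef_pos']; R=cv2.Rodrigues(s['tool_rot'])[0]
r=R.T@(np.r_[b,P[2]]-P); print(s['time'],P.round(1),'yaw',np.degrees(np.arctan2(R[1,0],R[0,0])).round(1),'bolt in tool',r.round(1),'force in tool',(R.T@s['ft_force']).round(2),'q6',s['q'][5].round(2))
E
python3 st.py "(536,201)"
```

```text
4.925 [454.1 193.3  29.2] yaw 83.4 bolt in tool [17.1 80.5 -0.1] force in tool [-2.67  0.25 -0.8 ] q6 0.28
```

Request:
{"name": "arm_command", "arguments": {"plan": [[[0,0,0.12],[0.0097,-0.0014,0],1],[[0,0,0.12],[0.0097,-0.0014,0],1],[[0,0,0.12],[0.0097,-0.0014,0],1],[[0,0,0.12],[0.0097,-0.0014,0],1]]}}

```text
time: 5.42
eef_pos: [459.2, 231.7, 29.1]
tool_rot: [-2.775, -1.471, 0.004]
ft_force: [-3.5, -2.8, 1.1]
opening: -0.3
```

```bash
python3 st.py "(536,201)"; python3 look.py c
```

```text
5.425 [459.2 231.7  29.1] yaw 55.9 bolt in tool [17.7 80.8 -0.2] force in tool [-4.25 -1.31 -1.04] q6 0.83
5.425 [459.2 231.7  29.1] yaw 55.9 tilt [-0.002 -0.001 -1.   ] [-3.46 -2.78  1.05] [-0.42  0.44 -0.  ]
top (227, 408)
side (345, 458)
```

View pics/side_c.png

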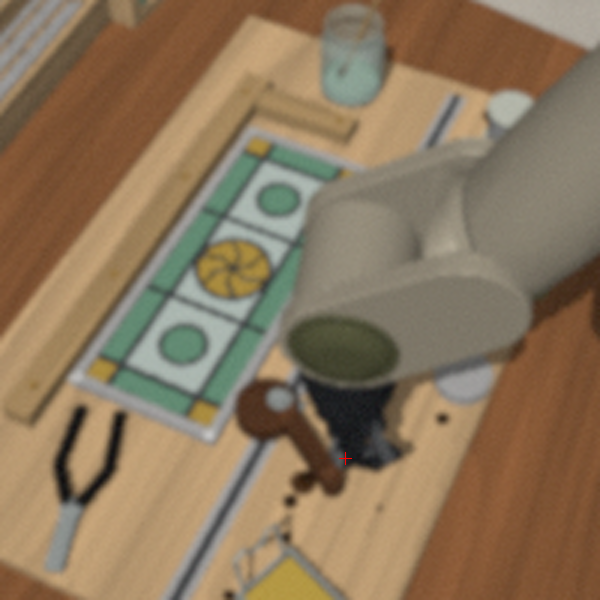

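The cam is at about 1.26 rad and the panel has started to move. I'll continue in smaller steps, watching the force.

Request:
{"name": "arm_command", "arguments": {"plan": [[[0,0,0.06],[0.0049,-0.0009,0],1],[[0,0,0.06],[0.0049,-0.0009,0],1],[[0,0,0.06],[0.0049,-0.0009,0],1],[[0,0,0.06],[0.0049,-0.0009,0],1]]}}

```text
time: 6.02
eef_pos: [468.7, 248.8, 29.1]
tool_rot: [-2.929, -1.135, 0.004]
ft_force: [-4.2, -1.9, 1.7]
opening: -0.2
```

```bash
python3 st.py "(536,201)"
```

```text
6.025 [468.7 248.8  29.1] yaw 42.4 bolt in tool [17.5 80.6 -0.1] force in tool [-4.35 -1.4  -1.67] q6 1.1
```

Request:
{"name": "arm_command", "arguments": {"plan": [[[0,0,0.06],[0.0049,-0.0009,0],1],[[0,0,0.06],[0.0049,-0.0009,0],1],[[0,0,0.04],[0.0033,-0.0006,0],1],[[0,0,0],[0,0,0],1]]}}

```text
time: 6.52
eef_pos: [477.4, 259.1, 29.1]
tool_rot: [-3.009, -0.9, 0.003]
ft_force: [-4.7, -0.3, 1.1]
opening: 0.1
```

```bash
python3 st.py "(536,201)"
```

```text
6.525 [477.4 259.1  29.1] yaw 33.3 bolt in tool [17.1 80.7 -0.1] force in tool [-4.08 -2.3  -1.09] q6 1.27
```

Request:
{"name": "arm_command", "arguments": {"plan": [[[0,0,0.04],[0.0033,-0.0006,0],1],[[0,0,0.04],[0.0033,-0.0006,0],1],[[0,0,0],[0,0,0],1]]}}

```text
time: 6.9
eef_pos: [482.5, 263.7, 29.1]
tool_rot: [-3.043, -0.779, 0.002]
ft_force: [-5.2, 0.3, -0.2]
opening: 0.3
```

```bash
python3 st.py "(536,201)"; python3 look.py d
```

```text
6.9 [482.5 263.7  29.1] yaw 28.7 bolt in tool [16.8 80.7 -0.1] force in tool [-4.42 -2.71  0.16] q6 1.35
6.9 [482.5 263.7  29.1] yaw 28.7 tilt [-0.001  0.    -1.   ] [-5.18  0.26 -0.15] [0.15 0.8  0.03]
top (193, 383)
side (306, 479)
```

View pics/side_d.png

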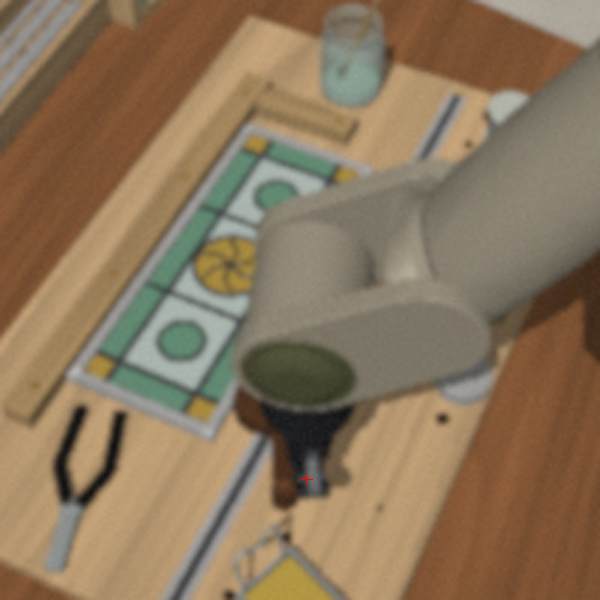

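View pics/top_d.png

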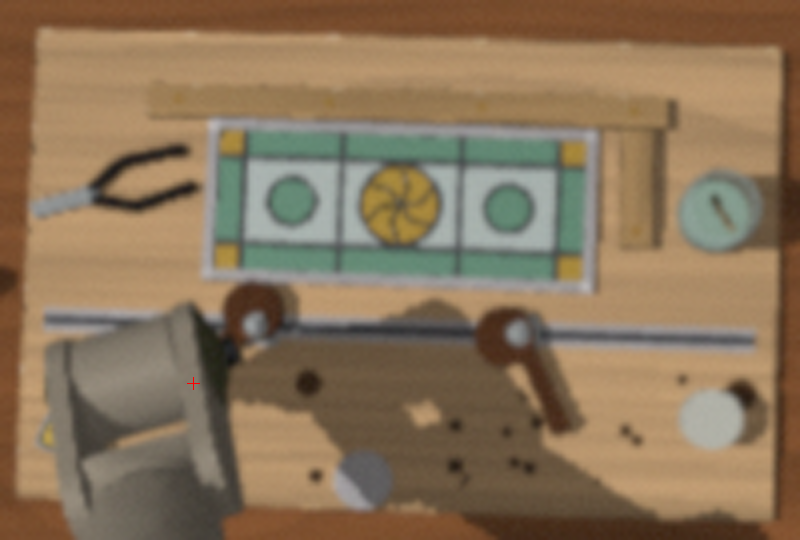

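The panel's left end is now near the fence. I'll leave the left cam snug, go to the right clamp, then come back to check the left.

Request:
{"name": "arm_command", "arguments": {"plan": [[[0,0,0],[-0.005,0,0],1],[[0,0,0],[-0.01,0,0],1],[[0,0,0],[0,0,-0.035],1],[[0,0,0],[0,0,-0.035],1],[[0,0,0],[-0.0244,0.0441,0],1],[[0,0,0],[-0.0244,0.0441,0],1],[[0,0,0],[-0.0244,0.0441,0],1],[[0,0,0],[-0.0244,0.0441,0],1],[[0,0,0],[-0.0244,0.0441,0],1],[[0,0,0],[-0.0244,0.0441,0],1],[[0,0,0],[-0.0244,0.0441,0],1]]}}

```text
time: 8.38
eef_pos: [467.2, -98.0, 99.6]
tool_rot: [3.043, 0.776, 0.001]
ft_force: [0.9, -0.1, 0.4]
opening: -0.1
```

Request:
{"name": "arm_command", "arguments": {"plan": [[[0,0,-0.165],[0,0,0],1],[[0,0,-0.165],[0,0,0],1],[[0,0,-0.165],[0,0,0],1],[[0,0,-0.165],[0,0,0],1],[[0,0,-0.165],[0,0,0],1],[[0,0,-0.165],[0,0,0],1],[[0,0,-0.165],[0,0,0],1],[[0,0,-0.165],[0,0,0],1],[[0,0,-0.165],[0,0,0],1],[[0,0,0],[0,0,0],1]]}}

```text
time: 9.62
eef_pos: [467.4, -96.3, 99.4]
tool_rot: [1.72, 2.628, -0.0]
ft_force: [-0.6, -0.7, -0.0]
opening: 0.3
```

```bash
python3 st.py "(528,-35)"; python3 look.py e
```

```text
9.625 [467.4 -96.3  99.4] yaw 113.6 bolt in tool [31.9 80.   0. ] force in tool [-0.39 -0.82  0.03] q6 -0.86
9.625 [467.4 -96.3  99.4] yaw 113.6 tilt [ 0.001 -0.    -1.   ] [-0.6  -0.69 -0.03] [-0.    0.03  0.  ]
top (589, 399)
side (465, 150)
```

View pics/side_e.png

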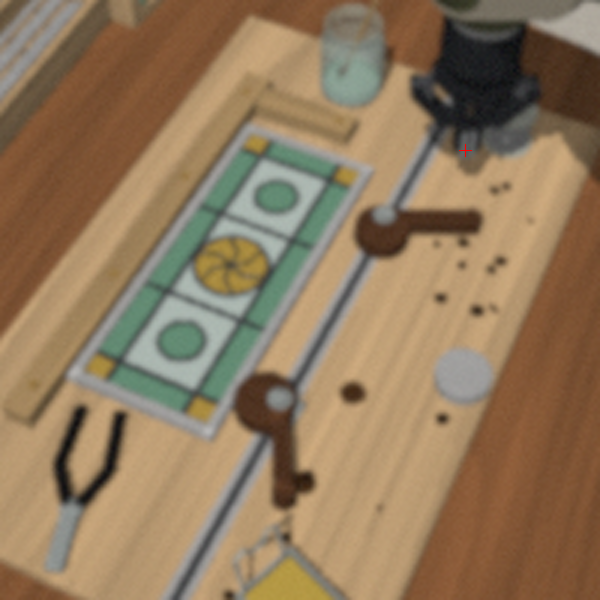

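View pics/top_e.png

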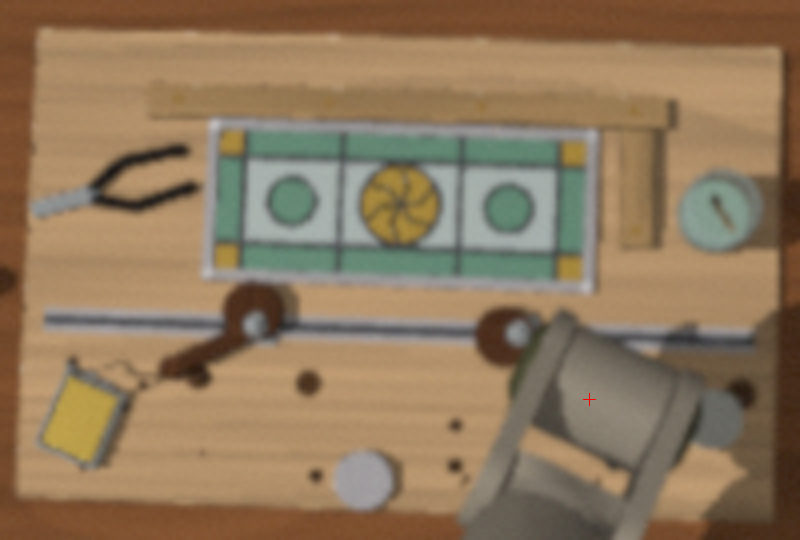

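The left handle stayed where I left it, and the blobs are board stains. Now I'll lower and make contact on the right.

Request:
{"name": "arm_command", "arguments": {"plan": [[[0,0,0],[0,0,0.03],1],[[0,0,0],[0,0,0.025],1],[[0,0,0],[0,0,0.011],1],[[0,0,0],[0,0,0.004],1],[[0,0,0],[0,0,0],1],[[0,0,0],[0.006,0,0],1],[[0,0,0],[0.005,0,0],1],[[0,0,0],[0.003,0,0],1]]}}

```text
time: 10.72
eef_pos: [462.1, -83.1, 29.6]
tool_rot: [1.718, 2.629, -0.0]
ft_force: [-0.1, -2.1, -0.1]
opening: -0.3
```

```bash
python3 st.py "(528,-35)"
```

```text
10.725 [462.1 -83.1  29.6] yaw 113.7 bolt in tool [17.6 79.6  0. ] force in tool [-1.84 -0.91  0.07] q6 -0.84
```

Contact again at 17.6 mm offset, as on the left. Now the arc.

Request:
{"name": "arm_command", "arguments": {"plan": [[[0,0,0.12],[0.0097,-0.0015,0],1],[[0,0,0.12],[0.0097,-0.0015,0],1],[[0,0,0.12],[0.0097,-0.0015,0],1],[[0,0,0.12],[0.0097,-0.0015,0],1],[[0,0,0.12],[0.0097,-0.0015,0],1],[[0,0,0.12],[0.0097,-0.0015,0],1]]}}

```text
time: 11.48
eef_pos: [446.9, -27.5, 29.6]
tool_rot: [2.538, 1.85, 0.0]
ft_force: [0.1, -2.9, 0.6]
opening: -0.3
```

```bash
python3 st.py "(528,-35)"
```

```text
11.475 [446.9 -27.5  29.6] yaw 72.2 bolt in tool [17.7 79.5  0. ] force in tool [-2.76  1.01 -0.57] q6 -0.02
```

Request:
{"name": "arm_command", "arguments": {"plan": [[[0,0,0.1],[0.0081,-0.0014,0],1],[[0,0,0.1],[0.0081,-0.0014,0],1],[[0,0,0.06],[0.0049,-0.0009,0],1],[[0,0,0.06],[0.0049,-0.0009,0],1],[[0,0,0.06],[0.0049,-0.0009,0],1],[[0,0,0],[0,0,0],1]]}}

```text
time: 12.22
eef_pos: [455.6, 2.5, 29.4]
tool_rot: [2.839, 1.345, 0.0]
ft_force: [0.5, -1.1, 0.3]
opening: -0.1
```

```bash
python3 st.py "(528,-35)"
```

```text
12.225 [455.6   2.5  29.4] yaw 50.7 bolt in tool [16.9 79.8  0. ] force in tool [-0.5   1.12 -0.27] q6 0.43
```

Request:
{"name": "arm_command", "arguments": {"plan": [[[0,0,0.06],[0.0049,-0.0008,0],1],[[0,0,0.06],[0.0049,-0.0008,0],1],[[0,0,0.06],[0.0049,-0.0008,0],1],[[0,0,0.06],[0.0049,-0.0008,0],1],[[0,0,0],[0,0,0],1]]}}

```text
time: 12.85
eef_pos: [466.8, 18.5, 29.3]
tool_rot: [-2.979, -0.997, 0.0]
ft_force: [0.6, -1.1, 0.6]
opening: 0.2
```

```bash
python3 st.py "(528,-35)"
```

```text
12.85 [466.8  18.5  29.3] yaw 37.0 bolt in tool [16.7 79.5 -0. ] force in tool [-0.17  1.2  -0.58] q6 0.71
```

Request:
{"name": "arm_command", "arguments": {"plan": [[[0,0,0.05],[0.0041,-0.0007,0],1],[[0,0,0.05],[0.0041,-0.0007,0],1],[[0,0,0],[0,0,0],1]]}}

```text
time: 13.22
eef_pos: [472.7, 24.3, 29.3]
tool_rot: [-3.025, -0.847, 0.0]
ft_force: [-2.0, -1.2, 1.5]
opening: 0.2
```

```bash
python3 st.py "(528,-35)"
```

```text
13.225 [472.7  24.3  29.3] yaw 31.3 bolt in tool [16.5 79.4 -0. ] force in tool [-2.38 -0.01 -1.54] q6 0.83
```

Request:
{"name": "arm_command", "arguments": {"plan": [[[0,0,0.04],[0.0033,-0.0005,0],1],[[0,0,0.04],[0.0033,-0.0005,0],1],[[0,0,0],[0,0,0],1]]}}

```text
time: 13.6
eef_pos: [477.7, 28.4, 29.3]
tool_rot: [-3.056, -0.725, 0.001]
ft_force: [-2.4, -0.9, 1.9]
opening: -0.1
```

```bash
python3 st.py "(528,-35)"; python3 look.py f
```

```text
13.6 [477.7  28.4  29.3] yaw 26.7 bolt in tool [16.4 79.3 -0. ] force in tool [-2.5  -0.29 -1.9 ] q6 0.92
13.6 [477.7  28.4  29.3] yaw 26.7 tilt [-0.001  0.    -1.   ] [-2.37 -0.87  1.9 ] [-0.15  0.32 -0.01]
top (449, 388)
side (406, 281)
```

View pics/top_f.png

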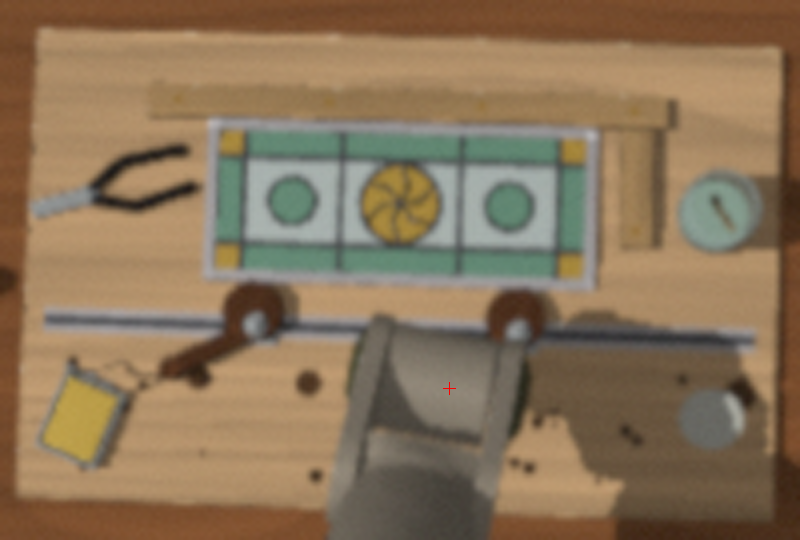

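Request:
{"name": "arm_command", "arguments": {"plan": [[[0,0,0.03],[0.0025,-0.0004,0],1],[[0,0,0.03],[0.0025,-0.0004,0],1],[[0,0,0],[0,0,0],1]]}}

```text
time: 14.08
eef_pos: [481.6, 31.3, 29.2]
tool_rot: [-3.078, -0.629, 0.003]
ft_force: [-4.1, -2.4, 2.6]
opening: 0.1
```

```bash
python3 st.py "(528,-35)"
```

```text
14.075 [481.6  31.3  29.2] yaw 23.1 bolt in tool [16.7 79.2 -0.1] force in tool [-4.73  0.55 -2.58] q6 0.99
```

Request:
{"name": "arm_command", "arguments": {"plan": [[[0,0,0.03],[0.0025,-0.0004,0],1],[[0,0,0],[0,0,0],1]]}}

```text
time: 14.32
eef_pos: [483.4, 32.6, 29.2]
tool_rot: [-3.087, -0.583, 0.004]
ft_force: [-6.2, -3.7, 3.0]
opening: -0.2
```

```bash
python3 st.py "(528,-35)"
```

```text
14.325 [483.4  32.6  29.2] yaw 21.4 bolt in tool [16.8 79.2 -0.1] force in tool [-7.14  1.17 -2.94] q6 1.02
```

It's stiffening at a cam angle of about 1.86 rad and 7 N. I'll take it a little further.

Request:
{"name": "arm_command", "arguments": {"plan": [[[0,0,0.03],[0.0025,-0.0004,0],1],[[0,0,0],[0,0,0],1]]}}

```text
time: 14.58
eef_pos: [485.2, 33.8, 29.2]
tool_rot: [-3.095, -0.537, 0.005]
ft_force: [-9.2, -4.1, 4.6]
opening: -0.1
```

```bash
python3 st.py "(528,-35)"
```

```text
14.575 [485.2  33.8  29.2] yaw 19.7 bolt in tool [17.1 79.2 -0.1] force in tool [-10.05   0.8   -4.58] q6 1.05
```

Right is at 10 N. Now back off and return to the left clamp.

Request:
{"name": "arm_command", "arguments": {"plan": [[[0,0,0],[-0.005,0,0],1],[[0,0,0],[-0.01,0,0],1],[[0,0,0],[0,0,-0.035],1],[[0,0,0],[0,0,-0.035],1],[[0,0,0],[0.0125,-0.0358,0],1],[[0,0,0],[0.0125,-0.0358,0],1],[[0,0,0],[0.0125,-0.0358,0],1],[[0,0,0],[0.0125,-0.0358,0],1],[[0,0,0],[0.0125,-0.0358,0],1],[[0,0,0],[0.0125,-0.0358,0],1],[[0,0,-0.157],[0,0,0],1],[[0,0,0],[0,0,0],1]]}}

```text
time: 16.08
eef_pos: [470.4, 256.6, 99.2]
tool_rot: [-3.044, -0.777, -0.0]
ft_force: [0.3, 0.1, 0.1]
opening: -0.1
```

```bash
python3 st.py "(536,201)"; python3 look.py g
```

```text
16.075 [470.4 256.6  99.2] yaw 28.7 bolt in tool [31.  80.2 -0. ] force in tool [ 0.32  0.03 -0.07] q6 1.35
16.075 [470.4 256.6  99.2] yaw 28.7 tilt [ 0.  0. -1.] [0.3  0.13 0.07] [ 0.   -0.01 -0.02]
top (187, 396)
side (324, 435)
```

View pics/top_g.png

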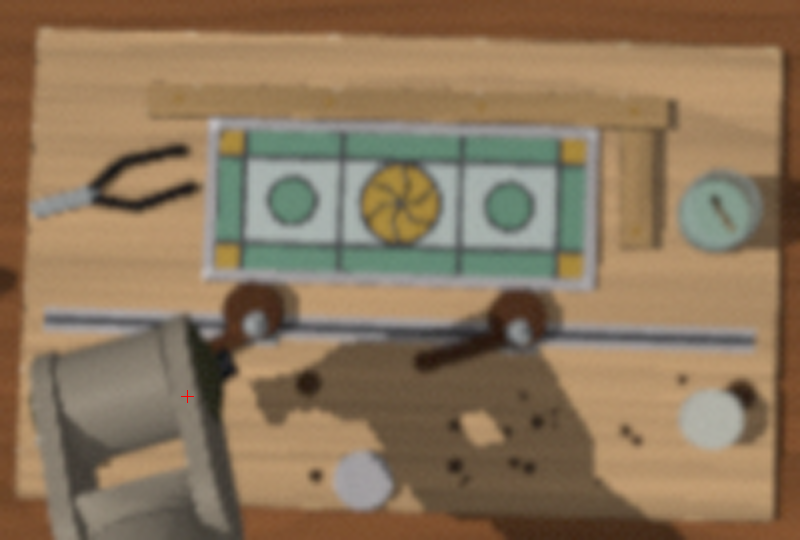

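View pics/side_g.png

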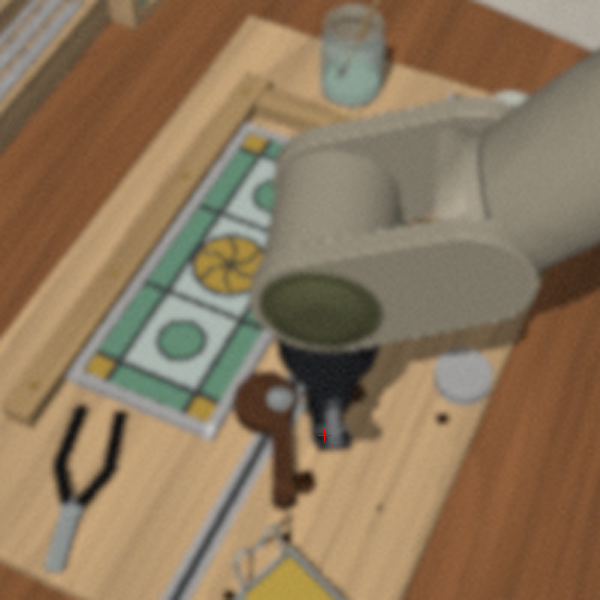

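Request:
{"name": "arm_command", "arguments": {"plan": [[[0,0,0],[0,0,0.03],1],[[0,0,0],[0,0,0.025],1],[[0,0,0],[0,0,0.011],1],[[0,0,0],[0,0,0.004],1],[[0,0,0],[0,0,0],1],[[0,0,0],[0.006,0,0],1],[[0,0,0],[0.005,0,0],1],[[0,0,0],[0.003,0,0],1],[[0,0,0],[0,0,0],1]]}}

```text
time: 17.3
eef_pos: [483.1, 263.3, 29.3]
tool_rot: [3.044, 0.779, 0.0]
ft_force: [-0.9, 0.4, 0.7]
opening: 0.1
```

```bash
python3 st.py "(536,201)"
```

```text
17.3 [483.1 263.3  29.3] yaw 28.7 bolt in tool [16.5 80.1  0. ] force in tool [-0.58 -0.72 -0.68] q6 1.35
```

Request:
{"name": "arm_command", "arguments": {"plan": [[[0,0,0.03],[0.0025,-0.0004,0],1],[[0,0,0.03],[0.0025,-0.0004,0],1],[[0,0,0],[0,0,0],1]]}}

```text
time: 17.68
eef_pos: [486.7, 266.2, 29.2]
tool_rot: [3.066, 0.686, -0.001]
ft_force: [-3.1, -0.7, 0.8]
opening: 0.2
```

```bash
python3 st.py "(536,201)"
```

```text
17.675 [486.7 266.2  29.2] yaw 25.2 bolt in tool [16.8 80.  -0. ] force in tool [-3.13 -0.72 -0.83] q6 1.42
```

Request:
{"name": "arm_command", "arguments": {"plan": [[[0,0,0.03],[0.0025,-0.0004,0],1],[[0,0,0.03],[0.0025,-0.0004,0],1],[[0,0,0],[0,0,0],1]]}}

```text
time: 18.05
eef_pos: [490.3, 268.9, 29.2]
tool_rot: [3.085, 0.593, -0.004]
ft_force: [-5.8, -3.2, 3.7]
opening: 0.3
```

```bash
python3 st.py "(536,201)"
```

```text
18.05 [490.3 268.9  29.2] yaw 21.8 bolt in tool [17.2 80.  -0.1] force in tool [-6.54  0.8  -3.7 ] q6 1.48
```

Request:
{"name": "arm_command", "arguments": {"plan": [[[0,0,0.04],[0.0033,-0.0006,0],1],[[0,0,0],[0,0,0],1]]}}

```text
time: 18.3
eef_pos: [493.2, 270.7, 29.2]
tool_rot: [3.096, 0.531, -0.004]
ft_force: [-6.1, -2.1, 3.0]
opening: -0.0
```

```bash
python3 st.py "(536,201)"
```

```text
18.3 [493.2 270.7  29.2] yaw 19.5 bolt in tool [17.2 80.  -0.1] force in tool [-6.42 -0.06 -2.97] q6 1.52
```

Request:
{"name": "arm_command", "arguments": {"plan": [[[0,0,0.03],[0.0025,-0.0004,0],1],[[0,0,0],[0,0,0],1]]}}

```text
time: 18.55
eef_pos: [494.4, 271.7, 29.1]
tool_rot: [3.103, 0.485, -0.007]
ft_force: [-9.8, -3.4, 5.2]
opening: -0.0
```

```bash
python3 st.py "(536,201)"
```

```text
18.55 [494.4 271.7  29.1] yaw 17.8 bolt in tool [18.1 80.  -0.1] force in tool [-10.36   0.29  -5.19] q6 1.55
```

The left clamp is firm at 10.4 N. I'll back off and recheck the right clamp.

Request:
{"name": "arm_command", "arguments": {"plan": [[[0,0,0],[-0.005,0,0],1],[[0,0,0],[-0.01,0,0],1],[[0,0,0],[0,0,-0.035],1],[[0,0,0],[0,0,-0.035],1],[[0,0,0],[-0.0136,0.0373,0],1],[[0,0,0],[-0.0136,0.0373,0],1],[[0,0,0],[-0.0136,0.0373,0],1],[[0,0,0],[-0.0136,0.0373,0],1],[[0,0,0],[-0.0136,0.0373,0],1],[[0,0,0],[-0.0136,0.0373,0],1],[[0,0,-0.033],[0,0,0],1],[[0,0,0],[0,0,0],1]]}}

```text
time: 20.05
eef_pos: [472.6, 29.8, 99.4]
tool_rot: [-3.095, -0.537, -0.001]
ft_force: [0.0, 0.6, 0.3]
opening: 0.2
```

```bash
python3 st.py "(528,-35)"; python3 look.py i
```

```text
20.05 [472.6  29.8  99.4] yaw 19.7 bolt in tool [30.3 79.6  0. ] force in tool [ 0.23 -0.54 -0.28] q6 1.04
20.05 [472.6  29.8  99.4] yaw 19.7 tilt [ 0.  0. -1.] [0.03 0.58 0.28] [-0.   -0.01  0.04]
top (445, 393)
side (416, 238)
```

View pics/top_i.png

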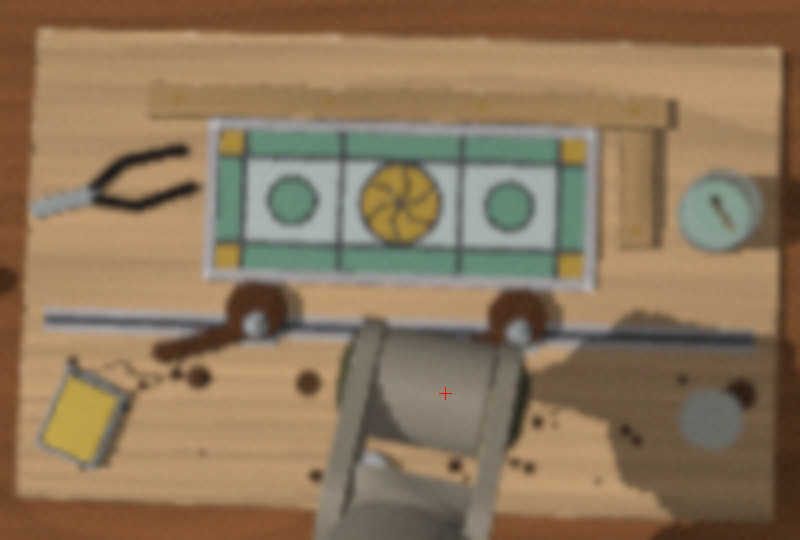

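View pics/side_i.png

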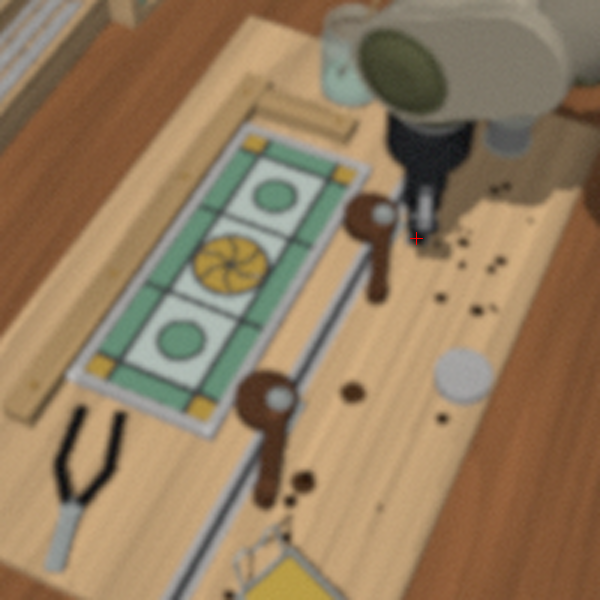

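The panel's far edge now runs along the fence with no visible gap. Now I'll probe the right clamp's tightness again.

Request:
{"name": "arm_command", "arguments": {"plan": [[[0,0,0],[0,0,0.03],1],[[0,0,0],[0,0,0.025],1],[[0,0,0],[0,0,0.011],1],[[0,0,0],[0,0,0.004],1],[[0,0,0],[0,0,0],1],[[0,0,0],[0.006,0,0],1],[[0,0,0],[0.005,0,0],1],[[0,0,0],[0.003,0,0],1],[[0,0,0],[0,0,0],1]]}}

```text
time: 21.28
eef_pos: [485.5, 34.0, 29.5]
tool_rot: [3.095, 0.538, -0.002]
ft_force: [-2.9, -2.7, 3.4]
opening: -0.1
```

```bash
python3 st.py "(528,-35)"
```

```text
21.275 [485.5  34.   29.5] yaw 19.7 bolt in tool [16.8 79.3 -0. ] force in tool [-3.66  1.51 -3.38] q6 1.05
```

Request:
{"name": "arm_command", "arguments": {"plan": [[[0,0,0.01],[0.001,-0.0001,0],1],[[0,0,0],[0,0,0],1]]}}

```text
time: 21.52
eef_pos: [485.8, 34.3, 29.4]
tool_rot: [3.098, 0.522, -0.004]
ft_force: [-6.4, -3.6, 5.4]
opening: -0.0
```

```bash
python3 st.py "(528,-35)"
```

```text
21.525 [485.8  34.3  29.4] yaw 19.1 bolt in tool [17.2 79.3 -0.1] force in tool [-7.25  1.34 -5.42] q6 1.07
```

Request:
{"name": "arm_command", "arguments": {"plan": [[[0,0,0.02],[0.0017,-0.0003,0],1],[[0,0,0],[0,0,0],1]]}}

```text
time: 21.78
eef_pos: [486.8, 35.1, 29.4]
tool_rot: [3.103, 0.491, -0.006]
ft_force: [-8.2, -5.3, 6.1]
opening: 0.3
```

```bash
python3 st.py "(528,-35)"
```

```text
21.775 [486.8  35.1  29.4] yaw 18.0 bolt in tool [17.6 79.4 -0.1] force in tool [-9.45  2.54 -6.09] q6 1.09
```

Right is firm at about 9.5–10 N. Withdraw and take a clear look.

Request:
{"name": "arm_command", "arguments": {"plan": [[[0,0,0],[-0.005,0,0],1],[[0,0,0],[-0.01,0,0],1],[[0,0,0],[0,0,-0.04],1],[[0,0,0],[0,0,-0.05],1],[[0,0,0],[0,0,-0.05],1],[[0,0,0],[-0.035,0.04,0],1],[[0,0,0],[-0.035,0.04,0],1],[[0,0,0],[-0.035,0.04,0],1],[[0,0,0],[-0.035,0.04,0],1],[[0,0,0],[0,0.04,0],1],[[0,0,0],[0,0.04,0],1],[[0,0,0],[0,0,0],1]]}}

```text
time: 23.28
eef_pos: [415.1, -242.7, 168.9]
tool_rot: [3.103, 0.487, 0.001]
ft_force: [-0.8, 0.2, 0.4]
opening: -0.0
```

```bash
python3 st.py "(528,-35)"; python3 look.py j; python3 - <<'E'
from h import *
a=cv2.imread("pics/top_j_raw.png")
cv2.imwrite("pics/top_jz.png",cv2.resize(a[145:235,165:315],None,fx=5.3,fy=5.3,interpolation=cv2.INTER_CUBIC))
E
```

```text
23.275 [ 415.1 -242.7  168.9] yaw 17.8 bolt in tool [ 171.1 -163.1   -0. ] force in tool [-0.68 -0.4  -0.37] q6 0.48
23.275 [ 415.1 -242.7  168.9] yaw 17.8 tilt [ 0. -0. -1.] [-0.77  0.18  0.37] [ 0.03 -0.03 -0.03]
top (768, 460)
side (567, 21)
```

View pics/top_jz.png

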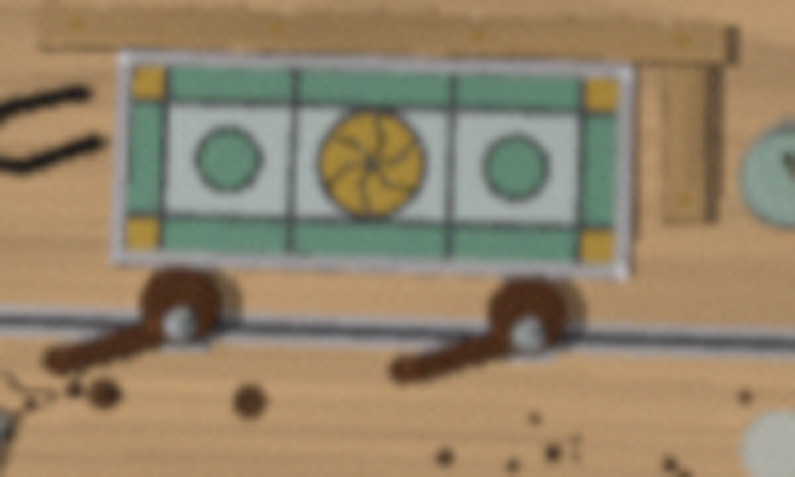

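View pics/side_j.png

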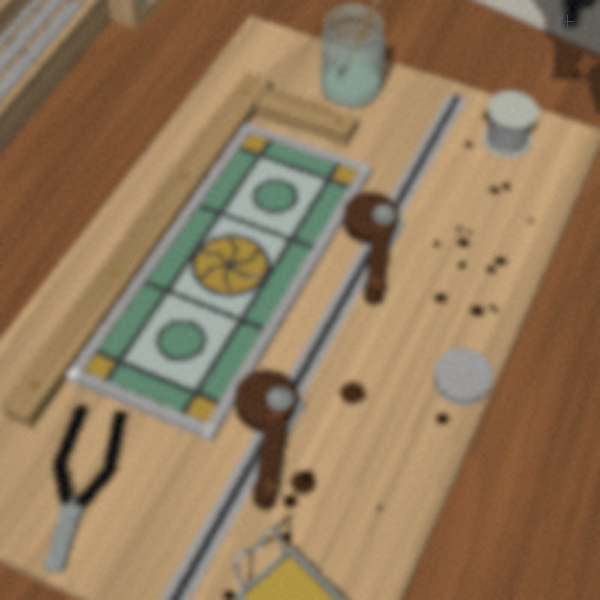

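In the clear top view, the panel's far edge (122,54)–(630,67) is parallel to the fence edge and meets it. Both discs bear on the zinc, the handles match, and the bystanders haven't moved. Handing in.

```bash
python3 -c "
from rig import job
print(job.finish_job())"
```

```text
the job is handed in; nothing more can be done
None
```

I pushed both cam clamp handles clockwise with the shut fingertips until the cams bore firmly on the panel, and handed the job in at about 23 s.

- **Order:** I snugged the left clamp, tightened the right, tightened the left, then touched up the right.
- **Tightness:** the last pushes read about 10.4 N on the left handle and 9.5 N on the right, 80 mm out from the bolt. Both cams ended at about 1.9 rad, judged from the tool's angle. I didn't probe the left clamp again after the final touch-up of about 0.03 rad on the right.
- **Panel:** the last pictures show its far edge along the fence at both ends with no visible gap. One pixel is about 3.5 mm, so a gap smaller than that would not show.
- **Other things:** the spool, tin, jar, pliers and sponge tray look unmoved. I didn't check the red lid and the bottle in the last pictures, but the arm never went near them. The arm is clear of everything.
- **Disagreement:** the side camera put raised points about 5 to 10 mm off from the top camera. I used the top view, which matched the board's size and the track. The fingers then met both handles within about 3 mm of where it predicted.

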